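Check the clinic's balance: weight on the pan, calibration lever held at its stop

TASK

Check the clinic's laboratory balance: set the largest of the three brass check weights down softly and upright in the middle of the round pan and let go of it. Then push the red-posted calibration lever on the balance's side round against its spring, all the way to its stop, and finish while still holding it there: do not let go of the lever at the end. Leave everything else where it stands.

Things in the scene. Friction and masses are not known exactly. Their poses are not given: they have to be found in the camera images.
- weight_large_mid (a point): Largest check weight, polished brass, 0.5 kg, loose, upright: a cylinder 38 mm in diameter and 50 mm high, then a thin neck and a knob 21 mm in diameter on top, 66 mm high in all. The point is on its axis, half-way up (33 mm above its foot); z is its axis, up.
- weight_medium_mid (a point): Middle check weight (leave alone), same shape, 28 mm in diameter and 50 mm high in all, 0.2 kg. Point on its axis half-way up. The three weights stand in any order at the robot's left.
- weight_small_mid (a point): Smallest check weight (leave alone), same shape, 22 mm in diameter and 40 mm high in all, 0.1 kg. Point on its axis half-way up.
- balance: The balance, fixed to the bench: white case 240 mm deep (its x), 180 mm wide (its y), 55 mm high, with a dark display and two keys along its edge nearest the robot. Origin at the middle of its underside; x to its back (away from the robot at zero yaw), y to its left. The pan is over its origin's x = +35 mm; the lever is on its right (-y) side.
- pan_centre (a point): Middle of the top face of the pan: a flat steel disc 120 mm in diameter and 4 mm thick on a vertical spring, without a rim, with a thin blue ring 52 mm in diameter round the middle. Its top is 73 mm above the bench when empty and sinks about 5 mm under the large weight.
- pan (a joint): How far the pan has sunk, m: 0 empty, 0.008 bottomed. Spring 980 N/m.
- lever (a joint): Angle of the calibration lever, rad: 0 at rest, where its spring holds it; 0.9 at its stop. It turns in the horizontal plane, counter-clockwise seen from above, about the vertical axis through lever_pivot. The spring always drives it back to 0: 0.10 N m at rest, 0.28 N m at the stop (3.5 N at the post).
- lever_post (a point): Upright red round post, 14 mm in diameter, at the end of the lever: push or pinch it. The point is on its axis, 83 mm above the bench, 80 mm out from the pivot; post top 105 mm, its foot on the aluminium arm (14 mm wide, 8 mm thick) 58 mm above the bench. At rest the arm points to the balance's right (-y) and 26 degrees to its front (-x); at the stop 26 degrees to its back (+x).
- lever_pivot (a point): Centre of the lever's vertical pivot axis, 54 mm above the bench, 28 mm out from the right side of the balance, on a black round pivot body 40 mm across that hangs on a steel bracket; coil spring and short stop pegs round it (a yellow one at the far stop), up to 71 mm high.
- crucible_mid (a point): White porcelain crucible, 40 mm across, 32 mm high (leave alone). Point on its axis half-way up.
- beaker_mid (a point): Clear beaker, 64 mm across, 85 mm high (leave alone). Point on its axis half-way up.
- jar_mid (a point): White specimen jar with a red cap, 52 mm across, 70 mm high (leave alone). Point on its axis half-way up.
- reagent_mid (a point): Amber bottle, 60 mm across, 130 mm high (leave alone). Point on its axis half-way up.
Mind the look-alikes: they are no part of the job. What is shaped like the part that bears weight_large_mid but blue or pink is not meant.

How it is judged:
By the outcome, as a careful person would: the job done as asked, in the order asked, and still so for the second after the job is handed in, while the arm keeps its last pose, push and grip.
It also fails if it takes over 48 s, if anything falls off the work surface, if the arm or the gripper's body presses on something with over 40 N, if the wrist force passes 120 N, or if a joint passes its speed limit or range.

ROBOT

A 7-joint arm with a two-finger parallel gripper is mounted at the origin on the work surface. World frame = base frame: x ahead of the robot, y to its left, z up, the work surface at z = 0. Lengths are in mm, angles in rad, forces in N, time in s.
With the tool pointing down it reaches from about 400 to 875 mm from the base axis. Payload 4.4 kg.
Tool frame: the origin (TCP) lies midway between the tips of the shut fingers; the grasp point (between the pads) lies 19 mm behind it; z points along the fingers, y is the line along which they close (so a half turn about z gives the same grasp; the last joint's range is limited). The gripper opens to 85 mm and grips with 20 to 120 N. Pads are 22 mm wide; open, the fingers measure 114 mm over their backs; the gripper's body (76 mm by 85 mm) begins 54 mm behind the grasp point. The pads swing forward as they close: fully open they stand 13 mm farther back than shut.
Start: joints at [1.207, 0.628, 0.038, 1.517, -0.027, 0.996, -0.02], TCP at [190.751, -621.396, 194.713] pointing down, gripper open.
Joint ranges: [-3.06, 3.06], [-0.37, 2.12], [-1.25, 1.32], [0.18, 2.47], [-1.1, 4.24], [0.23, 1.98], [-2.94, 2.94]. Speed limits (rad/s): [2.57, 2.57, 3.14, 3.14, 3.14, 3.14, 3.14].

INTERFACE

Orientations are given as [roll, pitch, yaw] about the fixed x, y, z axes, in that order (R = Rz(yaw) Ry(pitch) Rx(roll)).
In Python, from cell import read_state, get_image, finish_job gives the robot as it stands.
- The arm moves only by the tool send_rows, never from a script. Its argument "series" is a list of rows, each an object of numbers: "ax", "ay", "az": the turn, a rotation vector about the tool's x, y, z in rad; "dx", "dy", "dz": the shift along the tool's x, y, z in cm; "hand": the closure, from 0 (fully open) to 1 (shut). In form: [{"ax": .., "ay": .., "az": .., "dx": .., "dy": .., "dz": .., "hand": ..}, ...]. A call has 1 to 10 rows; each row is the pose to reach, as a shift and turn from the pose commanded when the call began, along the tool's axes at that moment; what a row does not reach only later rows make up. A row lasts 1/10 s, in which the tool goes at most 50 mm and 8.59 degrees, less where a joint would pass 70% of its speed; a pose out of reach is approached as far as the arm can. A call with a gripper value outside its range is refused whole. The fingers move at their own pace and stop on an object; the grip force is fixed at half the most. Time passes only in rows, so rows that repeat a pose let the fingers close. It gives the time, the measured TCP pose, the force, the opening and the grip force at its end, in the units of the state.
- read_state(): the state, without advancing time (a new reading comes with each control period).
- get_image(name): name is "side" or "top" or "wrist"; returns a dict with "pixels" (400x640x3 uint8, red, green, blue), "mtx" (3x3 intrinsics, pixels), "k1" (the pictures are not rectified: a ray, as slopes to the right and down, at radius r is drawn at 1 + k1 r^2 times it, then the intrinsics apply), "R" (3x3) and "t" (3): a world point X has camera coordinates R X + t. Camera axes: x right, y down, z forward; pixel columns grow to the right and rows downward; lengths in mm; the calibration is good to about 2 mm. A picture is of the moment at which its call begins. There is no depth.
- finish_job(): hands the job in; it is judged then, once.
The state is a dict: "clock": time; "qpos": joint angles; "qd": joint speeds; "tau": joint torques, N m; "eef_pos": TCP position; "tool_rot": TCP orientation; "force": force on the tool from outside, world axes, zero at the start; "torque": the same for the moment, N m; "width": finger opening in mm; "gripper_force": force on a finger pad.
Only numpy, scipy, OpenCV 4.12 (cv2) and the standard library are available. Lean on these libraries where they do the work, as an engineer would, in place of code of your own. Each camera call takes 0.05 s, during which the arm holds its last target. There are 200 camera calls.

## Working session

There is one attempt and no reset: what is moved stays moved. The work goes in short steps, Python scripts to look and compute and a tool call to move; the robot and the scene stay as the last step left them, time stands still between calls to the robot, and variables do not carry over. Pictures are saved under pics/ and viewed, at most 10 in all, crops included, and the job is handed in when it is done.

Besides the shell and the picture viewer there is one more tool, called as a command line: name --argument value ..., lists and objects as JSON in quotes. send_rows: Moves the arm, as the interface text tells. Its arguments: {"type":"object","properties":{"series":{"type":"array","items":{"type":"object","properties":{"ax":{"type":"number"},"ay":{"type":"number"},"az":{"type":"number"},"dx":{"type":"number"},"dy":{"type":"number"},"dz":{"type":"number"},"hand":{"type":"number"}}}}},"required":["series"]}

```bash
ls; mkdir -p pics
python3 - <<'E'
from cell import *
import cv2
s=read_state();print(s)
for n in ("top","side"):
    g=get_image(n);cv2.imwrite(f"pics/{n}0.png",g["pixels"][:,:,::-1]);print(n,g["mtx"],g["k1"],g["R"],g["t"])
E
```

```text
pics
{'clock': 0.0, 'qpos': array([ 1.20719832,  0.62936014,  0.03842364,  1.51842203, -0.02699311,
        0.99626293, -0.02001695]), 'qd': array([-1.06316596e-04,  9.54442453e-04, -1.52077071e-04, -2.76205397e-04,
       -1.09001208e-03,  6.32115384e-05,  2.09339057e-03]), 'tau': array([-1.18608645e-03, -5.63425505e+01,  1.22598354e+00, -1.93452179e+01,
        1.11054140e-02,  1.03315906e-02,  6.67051523e-06]), 'eef_pos': array([ 190.54429314, -620.69564705,  193.76245301]), 'tool_rot': array([-3.13965785e+00,  2.22917060e-05,  2.97798412e-01]), 'force': array([ 0.56996299, -0.01741522, -0.25393259]), 'torque': array([0.03263335, 0.01199406, 0.02586514]), 'gripper_force': 0.0, 'width': 85.38052131599757}
top [[405.9121965    0.         322.74787505]
 [  0.         405.9121965  197.0994316 ]
 [  0.           0.           1.        ]] 0.02396027602547831 [[-0.00745264 -0.99989463  0.01245774]
 [-0.98295905  0.00503699 -0.18375562]
 [ 0.18367351 -0.01361492 -0.98289301]] [ -16.2362304   571.88016394 1024.45462223]
side [[509.23800199   0.         306.9051854 ]
 [  0.         509.23800199 192.3281644 ]
 [  0.           0.           1.        ]] -0.052933318227745524 [[-0.99625304 -0.08567345 -0.01182998]
 [-0.05468025  0.72992877 -0.68133257]
 [ 0.06700716 -0.67813277 -0.7318784 ]] [ 598.33773374   97.96356093 1300.7937163 ]
```

View pics/top0.png

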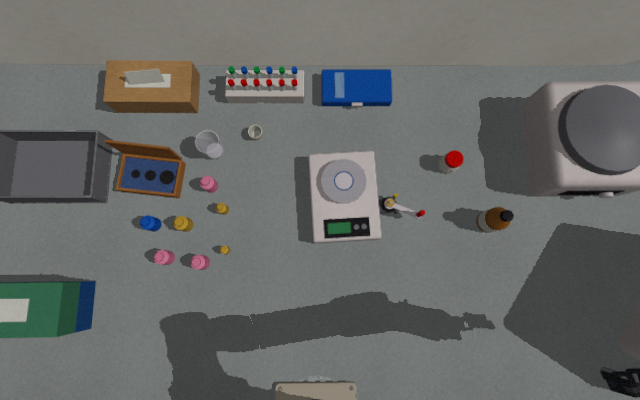

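View pics/side0.png

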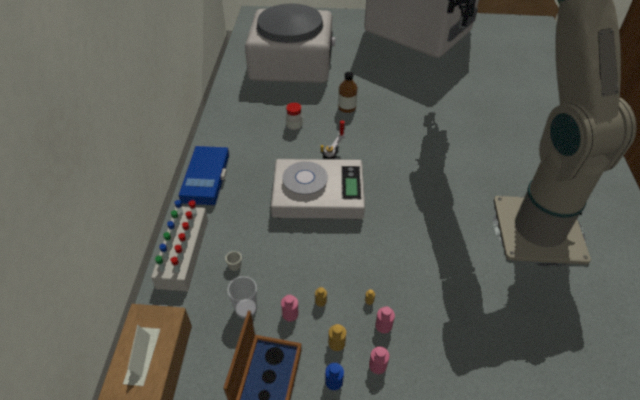

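Top view: the large brass weight is near (182,223), with the medium at (222,208) and the small at (224,250). Pan is at (344,181) and the red post at (421,213). The blue and pink ones are decoys. I'll enlarge crops.

Run:
```python
import cv2,numpy as np
t=cv2.imread("pics/top0.png");s=cv2.imread("pics/side0.png")
a=cv2.resize(t[185:265,135:235],None,fx=5,fy=5,interpolation=cv2.INTER_CUBIC)
b=cv2.resize(t[145:245,305:430],None,fx=4,fy=4,interpolation=cv2.INTER_CUBIC)
cv2.imwrite("pics/a.png",np.hstack([cv2.resize(t[195:245,150:210],None,fx=6,fy=6,interpolation=cv2.INTER_CUBIC),cv2.copyMakeBorder(cv2.resize(s[305:355,305:365],None,fx=6,fy=6,interpolation=cv2.INTER_CUBIC),0,0,0,0,0)]))
cv2.imwrite("pics/b.png",np.vstack([b,np.zeros((0,500,3),np.uint8)]))
```

```text
(no output)
```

View pics/a.png

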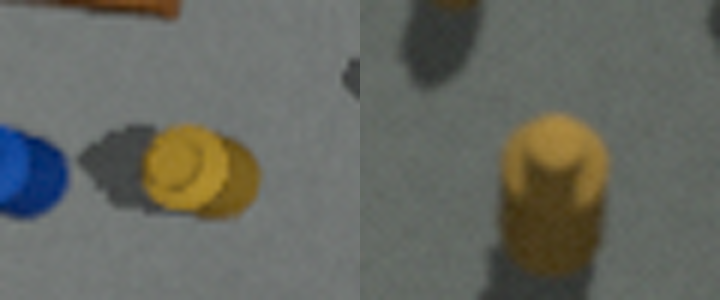

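View pics/b.png

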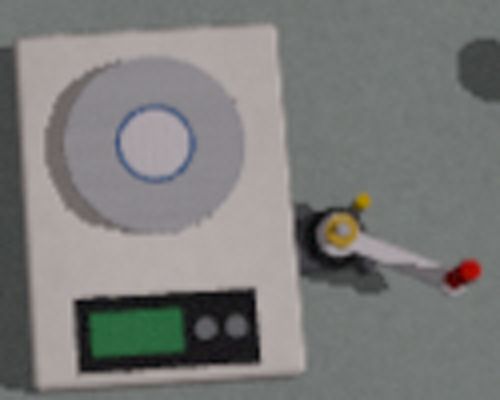

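The large weight's knob top is at top (178.6,221.8) and side about (337,328). The pan ring centre is (343.4,180.4), the post top (422.1,212.1), and the pivot about (390,202).

```bash
cat > h.py <<'E'
from cell import *
import numpy as np,cv2
from scipy.spatial.transform import Rotation as Rn
def ray(g,u,v):
    m=g["mtx"];p=np.array([(u-m[0,2])/m[0,0],(v-m[1,2])/m[1,1]]);q=p.copy()
    for _ in range(20): q=p/(1+g["k1"]*(q@q))
    R=np.array(g["R"]);return -R.T@g["t"],R.T@np.r_[q,1]
def atz(g,u,v,z):
    o,d=ray(g,u,v);return o+d*(z-o[2])/d[2]
def proj(g,X):
    c=np.array(g["R"])@X+g["t"];q=c[:2]/c[2];q=q*(1+g["k1"]*(q@q));m=g["mtx"]
    return m[0,0]*q[0]+m[0,2],m[1,1]*q[1]+m[1,2]
def tool(target):  # shift of TCP to world target, cm in tool axes
    s=read_state();R=Rn.from_euler("xyz",s["tool_rot"]);return R.inv().apply(np.array(target)-s["eef_pos"])/10
E
python3 - <<'E'
from h import *
np.set_printoptions(precision=1,suppress=True)
g=get_image("top");s=get_image("side")
for n,u,v,z in [("knob",178.58,221.75,66),("shoulder",180.75,222.6,50),("foot",185.9,223.7,0),("ring",343.4,180.4,73),("post",422.1,212.1,105),("pivot",389.9,201.9,71),
 ("c_bl",309.1,154.6,55),("c_fl",313.6,242.1,55),("c_br",373.9,151.1,55),("c_fr",380.9,237.1,55),("med",222,208,45),("small",224.5,250,35),("blue",147,222,60)]:
    print(n,atz(g,u,v,z))
for n,u,v,z in [("knob",337.1,327.9,66),("ring",305,177.5,73),("post",342,124,105)]: print("side",n,atz(s,u,v,z))
E
```

```text
knob [506.7 351.9  66. ]
shoulder [506.5 351.6  50. ]
foot [509.6 354.3   0. ]
ring [612.4 -74.1  73. ]
post [ 522.5 -268.4  105. ]
pivot [ 554.8 -194.6   71. ]
c_bl [688.4  16.2  55. ]
c_fl [452.8   4.8  55. ]
c_br [ 697.5 -159.4   55. ]
c_fr [ 464.6 -170.5   55. ]
med [545.3 247.2  45. ]
small [435.3 238.7  35. ]
blue [507.4 434.5  60. ]
side knob [507.  349.6  66. ]
side ring [611.1 -73.7  73. ]
side post [ 522.3 -261.4  105. ]
```

send_rows --series '[{"dx":36.2,"dy":-19.3,"dz":-1,"az":-0.64,"hand":0},{"dx":36.2,"dy":-19.3,"dz":-1,"az":-0.64,"hand":0},{"dx":36.2,"dy":-19.3,"dz":-1,"az":-0.64,"hand":0},{"dx":36.2,"dy":-19.3,"dz":-1,"az":-0.64,"hand":0},{"dx":36.2,"dy":-19.3,"dz":-1,"az":-0.64,"hand":0},{"dx":36.2,"dy":-19.3,"dz":-1,"az":-0.64,"hand":0},{"dx":36.2,"dy":-19.3,"dz":-1,"az":-0.64,"hand":0},{"dx":36.2,"dy":-19.3,"dz":-1,"az":-0.64,"hand":0},{"dx":36.2,"dy":-19.3,"dz":-1,"az":-0.64,"hand":0},{"dx":36.2,"dy":-19.3,"dz":-1,"az":-0.64,"hand":0}]'

```text
invalid input at $.series[0]: expected keys ax, ay, az, dx, dy, dz, hand
```

```bash
python3 -c "
from h import *
s=read_state();print(s['clock'],s['eef_pos'],s['tool_rot'],s['qpos'],tool([600,20,200]))"
```

```text
0.2 [ 190.62207986 -620.98321654  194.13136593] [-3.14040060e+00  4.06156883e-05  2.97823912e-01] [ 1.20717684  0.62901643  0.03847065  1.51796768 -0.02695975  0.99631949
 -0.02000335] [ 57.94462694 -49.26439738  -0.53049165]
```

send_rows --series '[{"ax":0,"ay":0,"az":-0.64,"dx":36.2,"dy":-19.3,"dz":-1,"hand":0},{"ax":0,"ay":0,"az":-0.64,"dx":36.2,"dy":-19.3,"dz":-1,"hand":0},{"ax":0,"ay":0,"az":-0.64,"dx":36.2,"dy":-19.3,"dz":-1,"hand":0},{"ax":0,"ay":0,"az":-0.64,"dx":36.2,"dy":-19.3,"dz":-1,"hand":0},{"ax":0,"ay":0,"az":-0.64,"dx":36.2,"dy":-19.3,"dz":-1,"hand":0},{"ax":0,"ay":0,"az":-0.64,"dx":36.2,"dy":-19.3,"dz":-1,"hand":0},{"ax":0,"ay":0,"az":-0.64,"dx":36.2,"dy":-19.3,"dz":-1,"hand":0},{"ax":0,"ay":0,"az":-0.64,"dx":36.2,"dy":-19.3,"dz":-1,"hand":0},{"ax":0,"ay":0,"az":-0.64,"dx":36.2,"dy":-19.3,"dz":-1,"hand":0},{"ax":0,"ay":0,"az":-0.64,"dx":36.2,"dy":-19.3,"dz":-1,"hand":0}]'

```text
clock: 1.2
eef_pos: [482.1, -328.1, 204.6]
tool_rot: [3.142, -0.001, 0.943]
force: [-0.3, -0.9, 0.2]
width: 85.6
gripper_force: 0.0
```

```bash
python3 -c "
from h import *
s=read_state();print(s['clock'],s['eef_pos'],s['tool_rot'],s['qpos'],tool([600,20,200]))"
```

```text
1.2 [ 482.1240159  -328.09060901  204.64490138] [ 3.14159187e+00 -1.20370152e-03  9.43127829e-01] [ 0.65076649  0.52292439 -0.15468059  1.69522803  0.09459194  0.93063448
 -0.16777814] [ 35.09620727 -10.90107385   0.50672727]
```

Works as expected. Next leg, with the yaw turned to π/2.

send_rows --series '[{"ax":0,"ay":0,"az":-0.628,"dx":35.1,"dy":-10.9,"dz":0,"hand":0},{"ax":0,"ay":0,"az":-0.628,"dx":35.1,"dy":-10.9,"dz":0,"hand":0},{"ax":0,"ay":0,"az":-0.628,"dx":35.1,"dy":-10.9,"dz":0,"hand":0},{"ax":0,"ay":0,"az":-0.628,"dx":35.1,"dy":-10.9,"dz":0,"hand":0},{"ax":0,"ay":0,"az":-0.628,"dx":35.1,"dy":-10.9,"dz":0,"hand":0},{"ax":0,"ay":0,"az":-0.628,"dx":35.1,"dy":-10.9,"dz":0,"hand":0},{"ax":0,"ay":0,"az":-0.628,"dx":35.1,"dy":-10.9,"dz":0,"hand":0},{"ax":0,"ay":0,"az":-0.628,"dx":35.1,"dy":-10.9,"dz":0,"hand":0},{"ax":0,"ay":0,"az":-0.628,"dx":35.1,"dy":-10.9,"dz":0,"hand":0}]'

```text
clock: 2.1
eef_pos: [600.3, 18.5, 204.4]
tool_rot: [-3.142, -0.001, 1.569]
force: [-0.6, -1.1, 0.1]
width: 84.9
gripper_force: 0.0
```

```bash
python3 -c "
from h import *
s=read_state();print(s['clock'],s['eef_pos'],s['tool_rot'],s['qpos'],tool([507,351,160]))"
```

```text
2.1 [600.27596667  18.51949745 204.44973233] [-3.14156972e+00 -8.01070527e-04  1.56881627e+00] [ 0.1355931   0.56271172 -0.33774927  1.64340421  0.21469024  0.9721349
 -0.27738793] [33.22594452 -9.39330881  4.47180639]
```

send_rows --series '[{"ax":0,"ay":0,"az":0,"dx":33.2,"dy":-9.4,"dz":0,"hand":0},{"ax":0,"ay":0,"az":0,"dx":33.2,"dy":-9.4,"dz":0,"hand":0},{"ax":0,"ay":0,"az":0,"dx":33.2,"dy":-9.4,"dz":0,"hand":0},{"ax":0,"ay":0,"az":0,"dx":33.2,"dy":-9.4,"dz":0,"hand":0},{"ax":0,"ay":0,"az":0,"dx":33.2,"dy":-9.4,"dz":0,"hand":0},{"ax":0,"ay":0,"az":0,"dx":33.2,"dy":-9.4,"dz":0,"hand":0},{"ax":0,"ay":0,"az":0,"dx":33.2,"dy":-9.4,"dz":0,"hand":0},{"ax":0,"ay":0,"az":0,"dx":33.2,"dy":-9.4,"dz":6,"hand":0},{"ax":0,"ay":0,"az":0,"dx":33.2,"dy":-9.4,"dz":7,"hand":0},{"ax":0,"ay":0,"az":0,"dx":33.2,"dy":-9.4,"dz":7,"hand":0}]'

```text
clock: 3.1
eef_pos: [507.3, 343.5, 131.2]
tool_rot: [-3.137, 0.007, 1.562]
force: [0.3, -1.8, -0.0]
width: 85.2
gripper_force: 0.0
```

```bash
python3 -c "
from h import *
s=read_state();print(s['clock'],s['eef_pos'],s['tool_rot'],s['qpos'],tool([507,351,14]))
g=get_image('wrist');cv2.imwrite('pics/w1.png',g['pixels'][:,:,::-1]);np.save('w1.npy',g,allow_pickle=True)
print(proj(g,[507,351,66]),proj(g,[507,351,50]))"
```

```text
3.1 [507.31804494 343.54206395 131.18095206] [-3.13680708  0.00724906  1.56204342] [-0.44879727  0.66686174 -0.31657427  1.67541257  0.26246012  0.84976301
 -0.88669044] [ 0.83041146  0.01771963 11.71243261]
(np.float64(322.4593149005517), np.float64(186.68780610272515)) (np.float64(322.35990880324334), np.float64(181.95966075124397))
```

View pics/w1.png

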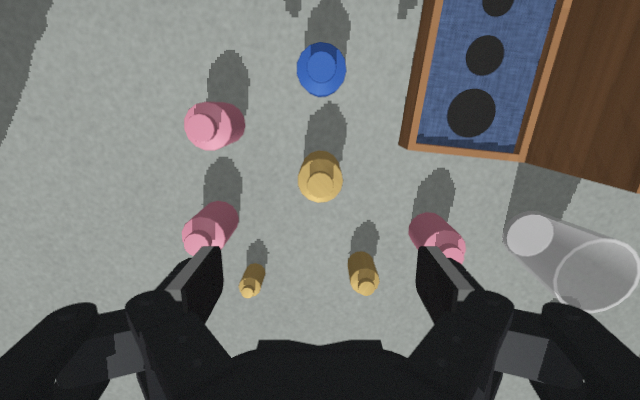

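The wrist view shows the large brass weight at (320,180), directly ahead between the fingers and within 1–2 mm of my estimate. The neighbours are clear of the fingers, so I'll descend.

send_rows --series '[{"ax":0,"ay":0,"az":0,"dx":0.1,"dy":0,"dz":0,"hand":0},{"ax":0,"ay":0,"az":0,"dx":0.1,"dy":0,"dz":0,"hand":0},{"ax":0,"ay":0,"az":0,"dx":0.1,"dy":0,"dz":3,"hand":0},{"ax":0,"ay":0,"az":0,"dx":0.1,"dy":0,"dz":5,"hand":0},{"ax":0,"ay":0,"az":0,"dx":0.1,"dy":0,"dz":5,"hand":0}]'

```text
clock: 3.65
eef_pos: [506.9, 348.8, 83.5]
tool_rot: [-3.139, 0.002, 1.565]
force: [0.4, -1.1, -0.8]
width: 85.1
gripper_force: 0.0
```

```bash
python3 -c "
from h import *
s=read_state();print(s['clock'],s['eef_pos'],s['tool_rot'],tool([506.5,351.5,14]))
g=get_image('wrist');cv2.imwrite('pics/w2.png',g['pixels'][:,:,::-1])
print(proj(g,[506.5,351.5,66]),proj(g,[506.5,351.5,50]))"
```

```text
3.65 [506.88839827 348.76188496  83.50493172] [-3.13929060e+00  2.28627179e-03  1.56520285e+00] [ 0.28947996 -0.02437176  6.94992403]
(np.float64(322.63545331825196), np.float64(212.18477645644975)) (np.float64(322.44384252850415), np.float64(204.83822149060944))
```

View pics/w2.png

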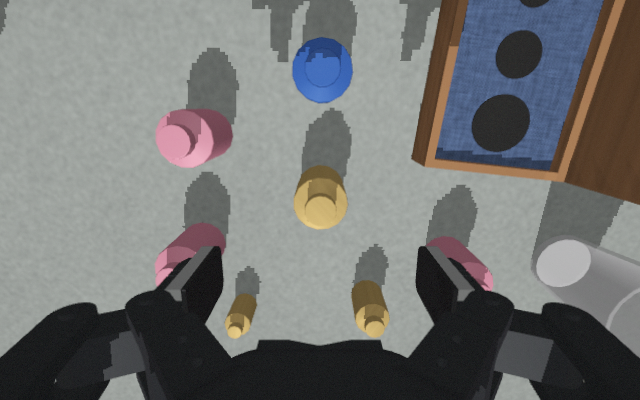

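Knob at (320.5,210) against a prediction of (322.6,212), so it agrees to about 1 mm. Lowering and gripping.

send_rows --series '[{"ax":0,"ay":0,"az":0,"dx":0.2,"dy":-0.05,"dz":2.5,"hand":0},{"ax":0,"ay":0,"az":0,"dx":0.2,"dy":-0.05,"dz":5,"hand":0},{"ax":0,"ay":0,"az":0,"dx":0.2,"dy":-0.05,"dz":6.5,"hand":0},{"ax":0,"ay":0,"az":0,"dx":0.2,"dy":-0.05,"dz":7,"hand":0},{"ax":0,"ay":0,"az":0,"dx":0.2,"dy":-0.05,"dz":7,"hand":0},{"ax":0,"ay":0,"az":0,"dx":0.2,"dy":-0.05,"dz":7,"hand":0},{"ax":0,"ay":0,"az":0,"dx":0.2,"dy":-0.05,"dz":7,"hand":0}]'

```text
clock: 4.4
eef_pos: [508.0, 352.9, 16.0]
tool_rot: [3.14, -0.001, 1.566]
force: [-0.6, -0.6, -0.1]
width: 85.4
gripper_force: 0.0
```

send_rows --series '[{"ax":0,"ay":0,"az":0,"dx":0,"dy":0,"dz":0,"hand":0.2},{"ax":0,"ay":0,"az":0,"dx":0,"dy":0,"dz":0,"hand":0.4},{"ax":0,"ay":0,"az":0,"dx":0,"dy":0,"dz":0,"hand":0.5},{"ax":0,"ay":0,"az":0,"dx":0,"dy":0,"dz":0,"hand":0.6},{"ax":0,"ay":0,"az":0,"dx":0,"dy":0,"dz":0,"hand":1},{"ax":0,"ay":0,"az":0,"dx":0,"dy":0,"dz":0,"hand":1},{"ax":0,"ay":0,"az":0,"dx":0,"dy":0,"dz":0,"hand":1},{"ax":0,"ay":0,"az":0,"dx":0,"dy":0,"dz":0,"hand":1}]'

```text
clock: 5.2
eef_pos: [507.5, 352.3, 15.1]
tool_rot: [3.141, -0.0, 1.566]
force: [-0.2, -1.1, 4.9]
width: 17.9
gripper_force: 58.6
```

```bash
python3 -c "
from h import *
s=read_state();print(s)"
```

```text
{'clock': 5.2, 'qpos': array([-0.49510745,  0.82498284, -0.25878462,  1.7392767 ,  0.33019189,
        0.61953949, -0.94991643]), 'qd': array([ 0.0011396 ,  0.0002226 , -0.00091285,  0.00140058,  0.0010291 ,
        0.00057042, -0.00114669]), 'tau': array([-4.78064585e-01, -5.61057508e+01, -3.66603971e+00, -1.19295788e+01,
       -1.28409988e-01, -1.22187752e-01, -9.52775386e-03]), 'eef_pos': array([507.53222803, 352.31318413,  15.06329089]), 'tool_rot': array([ 3.14087206e+00, -1.98151544e-04,  1.56571000e+00]), 'force': array([-0.22330623, -1.14039984,  4.90099477]), 'torque': array([-0.14045372, -0.07429471,  0.02515583]), 'gripper_force': 58.63917567185126, 'width': 17.930841463127226}
```

Width is 17.9 mm rather than the expected 38, so I need a look.

```bash
python3 -c "
from h import *
g=get_image('wrist')['pixels'][:,:,::-1];s=get_image('side')['pixels'][:,:,::-1]
cv2.imwrite('pics/w3.png',np.vstack([cv2.resize(g,(480,300)),cv2.resize(s[250:400,250:490],(480,300),interpolation=cv2.INTER_CUBIC)]))"
```

```text
(no output)
```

View pics/w3.png

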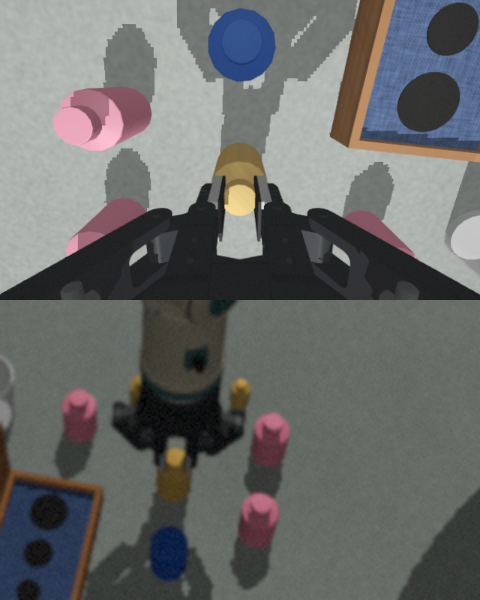

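```bash
python3 -c "
from h import *
np.set_printoptions(precision=1,suppress=True)
w=get_image('wrist');s=get_image('side');t=get_image('top')
e=read_state()['eef_pos']
for z in (0,19,40): print(z,*[np.array(proj(g,e+[0,0,z])) for g in (w,s,t)])
print(atz(w,317,267,66),atz(s,337.5,327.5,66))
cv2.imwrite('pics/z.png',np.hstack([cv2.resize(w['pixels'][200:350,220:420,::-1],(400,300)),cv2.resize(s['pixels'][300:375,290:390,::-1],(400,300),interpolation=cv2.INTER_CUBIC)]))"
```

```text
0 [323.6 225.9] [336.  340.5] [184.8 223.8]
19 [324.1 238.6] [336.3 336.3] [182.5 222.9]
40 [324.8 256.2] [336.6 331.6] [179.8 222. ]
[504.  352.5  66. ] [506.3 348.7  66. ]
```

View pics/z.png

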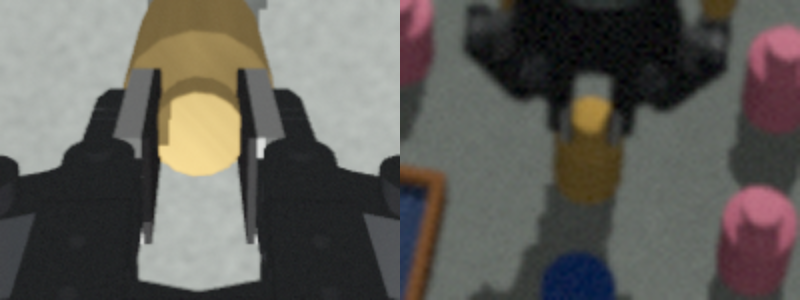

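```bash
python3 -c "
from h import *
np.set_printoptions(precision=1,suppress=True)
w=get_image('wrist');R=w['R'];t=w['t'];f=w['mtx'][0,0]
e=read_state()['eef_pos'];print('cam',-R.T@t,'f',f,'axis',R[2],'tcp depth',(R@e+t)[2])
k=R@np.array([506.5,351.5,66])+t;print('knob depth',k[2],'px dia',f*21/k[2], 'body px',f*38/(R@np.array([506.5,351.5,50])+t)[2])
for dep in (f*17.9/40,f*21/40): 
  o,d=ray(w,320,236);print('tips at',o+d*dep)
E=np.array([507.5,352.3,15.1])
for x in (-9,9):
  for z in (0,5,19,40): print(x,z,np.array(proj(w,E+[x,-11,z])),np.array(proj(w,E+[x,11,z])))
"
```

```text
cam [505.1 419.2 193.2] f 322.9427045549747 axis [-0.  -0.3 -1. ] tcp depth 189.5066943090432
knob depth 140.58373125713328 px dia 48.2402674549183 body px 78.65799046914086
tips at [505.3 363.9  58.5]
tips at [505.4 354.3  35.2]
-9 0 [308.4 243.5] [307.9 208.2]
-9 5 [308.2 247. ] [307.6 210.9]
-9 19 [307.3 257.8] [306.7 219.2]
-9 40 [305.8 277.6] [305.1 234.4]
9 0 [338.7 243.4] [339.1 208.1]
9 5 [339.2 246.9] [339.6 210.7]
9 19 [340.8 257.7] [341.3 219. ]
9 40 [343.7 277.5] [344.4 234.2]
```

The fingers hold the knob, apparently with the tips around z≈50, higher than the reported TCP implies. I'll open, go 10 mm lower (safe either way) and close again.

send_rows --series '[{"ax":0,"ay":0,"az":0,"dx":0,"dy":0,"dz":0,"hand":0.5},{"ax":0,"ay":0,"az":0,"dx":0,"dy":0,"dz":0,"hand":0},{"ax":0,"ay":0,"az":0,"dx":0,"dy":0,"dz":0,"hand":0},{"ax":0,"ay":0,"az":0,"dx":0,"dy":0,"dz":0,"hand":0},{"ax":0,"ay":0,"az":0,"dx":0,"dy":0,"dz":0,"hand":0},{"ax":0,"ay":0,"az":0,"dx":0,"dy":-0.05,"dz":0.5,"hand":0},{"ax":0,"ay":0,"az":0,"dx":0,"dy":-0.05,"dz":1,"hand":0},{"ax":0,"ay":0,"az":0,"dx":0,"dy":-0.05,"dz":1,"hand":0},{"ax":0,"ay":0,"az":0,"dx":0,"dy":-0.05,"dz":1,"hand":0}]'

```text
clock: 6.4
eef_pos: [506.4, 352.1, 4.4]
tool_rot: [-3.141, 0.0, 1.566]
force: [0.7, -0.0, 0.1]
width: 85.4
gripper_force: 0.0
```

```bash
python3 -c "
from h import *
s=read_state();print(s['eef_pos'],s['width'],s['force'])
w=get_image('wrist');im=w['pixels'];h=cv2.cvtColor(im,cv2.COLOR_RGB2HSV)
m=cv2.inRange(h,(15,100,60),(30,255,255));n,l,st,c=cv2.connectedComponentsWithStats(m)
print([ (list(map(int,st[i])),c[i].round(1)) for i in range(1,n) if st[i][4]>100])
m=np.zeros(0)
sd=get_image('side');im=sd['pixels'];h=cv2.cvtColor(im,cv2.COLOR_RGB2HSV)
m=cv2.inRange(h,(12,100,50),(30,255,255));n,l,st,c=cv2.connectedComponentsWithStats(m)
print([ (list(map(int,st[i])),c[i].round(1)) for i in range(1,n) if st[i][4]>60])
"
```

```text
[506.44954998 352.1079086    4.35652902] 85.42693514722112 [ 0.67982029 -0.04963822  0.05206887]
[([282, 195, 81, 106, 6493], array([321.3, 248.1]))]
[([523, 0, 35, 16, 476], array([540.,   7.])), ([566, 40, 13, 11, 63], array([571.5,  44.4])), ([340, 80, 17, 17, 229], array([347.8,  88.5])), ([315, 287, 7, 16, 70], array([317.9, 294.3])), ([366, 289, 9, 15, 106], array([369.7, 296.1])), ([98, 304, 93, 96, 4985], array([149.3, 354.1])), ([224, 311, 77, 89, 1599], array([250.7, 359.9])), ([329, 324, 17, 27, 385], array([336.7, 337. ]))]
```

send_rows --series '[{"ax":0,"ay":0,"az":0,"dx":0,"dy":0,"dz":0,"hand":0.2},{"ax":0,"ay":0,"az":0,"dx":0,"dy":0,"dz":0,"hand":0.35},{"ax":0,"ay":0,"az":0,"dx":0,"dy":0,"dz":0,"hand":0.45},{"ax":0,"ay":0,"az":0,"dx":0,"dy":0,"dz":0,"hand":0.55},{"ax":0,"ay":0,"az":0,"dx":0,"dy":0,"dz":0,"hand":0.6},{"ax":0,"ay":0,"az":0,"dx":0,"dy":0,"dz":0,"hand":0.6}]'

```text
clock: 7.1
eef_pos: [507.4, 352.4, 5.3]
tool_rot: [3.14, -0.0, 1.565]
force: [1.0, -1.6, 4.4]
width: 35.6
gripper_force: 48.7
```

```bash
python3 -c "
from h import *
s=read_state();print(s['eef_pos'],s['width'],s['force'],s['gripper_force'])
w=get_image('wrist');s=get_image('side');a=s['pixels'][300:375,290:390,::-1]
cv2.imwrite('pics/z2.png',np.hstack([cv2.resize(w['pixels'][180:330,220:420,::-1],(400,300)),cv2.resize(a,(400,300),interpolation=cv2.INTER_CUBIC)]))"
```

```text
[507.39329631 352.3530451    5.27797099] 35.5809247488764 [ 1.02117142 -1.6137491   4.38583352] 48.6932144020102
```

It now grips the body (35.6 mm) at its upper edge, so the real tips sit about 35 mm above the reported TCP. I'll regrip 12 mm lower for a firmer hold.

send_rows --series '[{"ax":0,"ay":0,"az":0,"dx":0,"dy":0,"dz":0,"hand":0.4},{"ax":0,"ay":0,"az":0,"dx":0,"dy":0,"dz":0,"hand":0.3},{"ax":0,"ay":0,"az":0,"dx":0,"dy":0,"dz":0,"hand":0.3},{"ax":0,"ay":0,"az":0,"dx":0,"dy":-0.05,"dz":0.3,"hand":0.3},{"ax":0,"ay":0,"az":0,"dx":0,"dy":-0.05,"dz":0.6,"hand":0.3},{"ax":0,"ay":0,"az":0,"dx":0,"dy":-0.05,"dz":0.9,"hand":0.3},{"ax":0,"ay":0,"az":0,"dx":0,"dy":-0.05,"dz":1.2,"hand":0.3},{"ax":0,"ay":0,"az":0,"dx":0,"dy":-0.05,"dz":1.2,"hand":0.3}]'

```text
clock: 8.0
eef_pos: [505.8, 352.0, -7.9]
tool_rot: [-3.141, 0.001, 1.566]
force: [-0.1, -0.4, 0.6]
width: 59.5
gripper_force: 0.0
```

```bash
python3 -c "
from h import *
s=read_state();print(s['eef_pos'],s['width'],s['force'],s['gripper_force'])"
```

```text
[505.798287   351.99332169  -7.88219476] 59.541832234009625 [-0.11288001 -0.42337484  0.61932717] 0.0
```

View pics/z2.png

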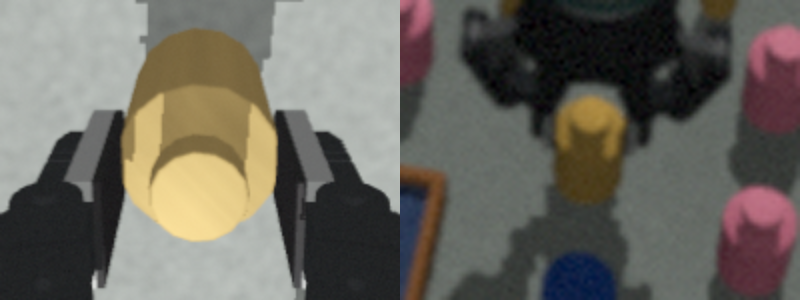

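The picture shows the pads flanking the top of the body, centred, at about crop (125–275,110–190). At TCP z −8 there's no contact force, which confirms the offset. Closing.

send_rows --series '[{"ax":0,"ay":0,"az":0,"dx":0,"dy":0,"dz":0,"hand":0.4},{"ax":0,"ay":0,"az":0,"dx":0,"dy":0,"dz":0,"hand":0.5},{"ax":0,"ay":0,"az":0,"dx":0,"dy":0,"dz":0,"hand":0.6},{"ax":0,"ay":0,"az":0,"dx":0,"dy":0,"dz":0,"hand":0.8},{"ax":0,"ay":0,"az":0,"dx":0,"dy":0,"dz":0,"hand":0.8}]'

```text
clock: 8.5
eef_pos: [506.9, 352.5, -6.7]
tool_rot: [3.14, -0.001, 1.566]
force: [0.5, -0.1, 5.1]
width: 35.9
gripper_force: 59.9
```

send_rows --series '[{"ax":0,"ay":0,"az":0,"dx":0,"dy":0,"dz":-0.5,"hand":0.8},{"ax":0,"ay":0,"az":0,"dx":0,"dy":0,"dz":-1.5,"hand":0.8},{"ax":0,"ay":0,"az":0,"dx":0,"dy":0,"dz":-2,"hand":0.8},{"ax":0,"ay":0,"az":0,"dx":0,"dy":0,"dz":-2,"hand":0.8},{"ax":0,"ay":0,"az":0,"dx":0,"dy":0,"dz":-2,"hand":0.8}]'

```text
clock: 9.0
eef_pos: [506.0, 352.2, 12.8]
tool_rot: [-3.142, 0.0, 1.566]
force: [1.0, -0.2, -5.3]
width: 35.8
gripper_force: 60.8
```

```bash
python3 -c "
from h import *
s=read_state();print(s['eef_pos'],s['width'],s['force'],s['torque'],tool([600,20,130]),tool([612,-74,130]))"
```

```text
[506.02024784 352.18213698  12.75719137] 35.82568464236242 [ 1.03390121 -0.2454428  -5.31556176] [ 0.04011697 -0.02494969  0.02361126] [-33.17141044   9.56368564 -11.72279264] [-42.56526351  10.81089225 -11.72224085]
```

Lifted: Fz is −5.3 N, so the grip holds. Carrying it to above the pan.

send_rows --series '[{"ax":0,"ay":0,"az":0,"dx":0,"dy":0,"dz":-3,"hand":0.8},{"ax":0,"ay":0,"az":0,"dx":0,"dy":0,"dz":-6,"hand":0.8},{"ax":0,"ay":0,"az":0,"dx":0,"dy":0,"dz":-9,"hand":0.8},{"ax":0,"ay":0,"az":0,"dx":-2,"dy":0.5,"dz":-11.5,"hand":0.8},{"ax":0,"ay":0,"az":0,"dx":-5,"dy":1.5,"dz":-12.5,"hand":0.8},{"ax":0,"ay":0,"az":0,"dx":-9,"dy":2.6,"dz":-12.5,"hand":0.8},{"ax":0,"ay":0,"az":0,"dx":-13,"dy":3.8,"dz":-12.5,"hand":0.8},{"ax":0,"ay":0,"az":0,"dx":-17,"dy":5,"dz":-12.5,"hand":0.8},{"ax":0,"ay":0,"az":0,"dx":-21,"dy":6.2,"dz":-12.5,"hand":0.8},{"ax":0,"ay":0,"az":0,"dx":-25,"dy":7.3,"dz":-12.5,"hand":0.8}]'

```text
clock: 10.0
eef_pos: [577.7, 100.0, 137.3]
tool_rot: [-3.141, 0.0, 1.566]
force: [0.8, 1.4, -5.1]
width: 35.9
gripper_force: 62.0
```

send_rows --series '[{"ax":0,"ay":0,"az":0,"dx":-4,"dy":0.8,"dz":0,"hand":0.8},{"ax":0,"ay":0,"az":0,"dx":-8,"dy":1.6,"dz":0,"hand":0.8},{"ax":0,"ay":0,"az":0,"dx":-12,"dy":2.4,"dz":0,"hand":0.8},{"ax":0,"ay":0,"az":0,"dx":-15,"dy":3,"dz":0,"hand":0.8},{"ax":0,"ay":0,"az":0,"dx":-17,"dy":3.4,"dz":0,"hand":0.8},{"ax":0,"ay":0,"az":0,"dx":-17.6,"dy":3.5,"dz":0,"hand":0.8},{"ax":0,"ay":0,"az":0,"dx":-17.6,"dy":3.5,"dz":0,"hand":0.8},{"ax":0,"ay":0,"az":0,"dx":-17.6,"dy":3.5,"dz":0,"hand":0.8},{"ax":0,"ay":0,"az":0,"dx":-17.6,"dy":3.5,"dz":0,"hand":0.8}]'

```text
clock: 10.9
eef_pos: [611.8, -71.7, 137.8]
tool_rot: [-3.141, -0.001, 1.569]
force: [0.3, 0.4, -4.6]
width: 36.3
gripper_force: 62.0
```

Run:
```python
from h import *
np.set_printoptions(precision=1,suppress=True)
s=read_state();e=s['eef_pos'];print(s['clock'],e,s['tool_rot'],s['width'],s['force'],tool([612,-74,105]))
for n in ('wrist','side'):
    g=get_image(n);im=g['pixels'];h=cv2.cvtColor(im,cv2.COLOR_RGB2HSV)
    cv2.imwrite(f'pics/q_{n}.png',im[:,:,::-1])
    m=cv2.inRange(h,(15,100,60),(30,255,255));k,l,st,c=cv2.connectedComponentsWithStats(m)
    print(n,[(list(map(int,st[i])),c[i]) for i in range(1,k) if st[i][4]>60])
    f=e+[0,0,7]
    print('pred knob',np.array(proj(g,f+[0,0,66])),'shoulder',np.array(proj(g,f+[0,0,50])),'foot',np.array(proj(g,f)),'ring',np.array(proj(g,np.array([612,-74,73.]))))
    m=cv2.inRange(h,(100,90,40),(130,255,255));k,l,st,c=cv2.connectedComponentsWithStats(m)
    print('blue',[(list(map(int,st[i])),c[i]) for i in range(1,k) if st[i][4]>20])
```

```text
10.9 [611.8 -71.7 137.8] [-3.1 -0.   1.6] 36.34885195745288 [ 0.3  0.4 -4.6] [-0.2  0.   3.3]
wrist [([276, 200, 87, 119, 7766], array([319.2, 259.8])), ([278, 323, 11, 17, 138], array([283.3, 331.5]))]
pred knob [326.3 296. ] shoulder [325.4 274.3] foot [323.8 230.4] ring [322.7 199.6]
blue [([538, 123, 102, 205, 15694], array([596.2, 235.1])), ([289, 169, 65, 47, 336], array([321.4, 186.5]))]
side [([478, 0, 28, 13, 274], array([490.6,   6.3])), ([297, 135, 15, 27, 317], array([304. , 148.4])), ([315, 287, 12, 19, 179], array([320.5, 296.2])), ([366, 289, 9, 16, 112], array([369.7, 296.5])), ([98, 304, 93, 96, 4424], array([145.9, 353.4]))]
pred knob [303.8 138.2] shoulder [303.9 143.2] foot [304.2 158.1] ring [304.7 177.4]
blue [([174, 146, 55, 61, 2112], array([203.3, 175.5])), ([167, 221, 7, 8, 44], array([170.2, 224.3])), ([159, 244, 8, 8, 49], array([162.6, 247.2])), ([241, 341, 55, 59, 1705], array([268. , 374.2])), ([325, 363, 19, 28, 435], array([333.8, 376.3]))]
```

send_rows --series '[{"ax":0,"ay":0,"az":0,"dx":0,"dy":0.1,"dz":2,"hand":0.8},{"ax":0,"ay":0,"az":0,"dx":0,"dy":0.1,"dz":4,"hand":0.8},{"ax":0,"ay":0,"az":0,"dx":0,"dy":0.1,"dz":5.5,"hand":0.8},{"ax":0,"ay":0,"az":0,"dx":0,"dy":0.1,"dz":6.4,"hand":0.8},{"ax":0,"ay":0,"az":0,"dx":0,"dy":0.1,"dz":6.4,"hand":0.8},{"ax":0,"ay":0,"az":0,"dx":0,"dy":0.1,"dz":6.4,"hand":0.8},{"ax":0,"ay":0,"az":0,"dx":0,"dy":0.1,"dz":6.4,"hand":0.8}]'

```text
clock: 11.7
eef_pos: [613.9, -74.2, 74.7]
tool_rot: [3.14, 0.0, 1.566]
force: [0.1, -0.3, -4.8]
width: 35.9
gripper_force: 61.9
```

Run:
```python
from h import *
np.set_printoptions(precision=1,suppress=True)
s=read_state();e=s['eef_pos'];print(s['clock'],e,s['width'],s['force'])
for n in ('wrist','side'):
    g=get_image(n);im=g['pixels'];h=cv2.cvtColor(im,cv2.COLOR_RGB2HSV)
    cv2.imwrite(f'pics/r_{n}.png',im[:,:,::-1])
    m=cv2.inRange(h,(15,100,60),(30,255,255));k,l,st,c=cv2.connectedComponentsWithStats(m)
    print(n,[(list(map(int,st[i])),c[i]) for i in range(1,k) if st[i][4]>60][:3])
    f=e+[0,0,7]
    print('pred knob',np.array(proj(g,f+[0,0,66])),'shoulder',np.array(proj(g,f+[0,0,50])),'foot',np.array(proj(g,f)),'ring',np.array(proj(g,np.array([612,-74,73.]))))
    m=cv2.inRange(h,(100,90,40),(130,255,255));k,l,st,c=cv2.connectedComponentsWithStats(m)
    print('blue',[(list(map(int,st[i])),c[i]) for i in range(1,k) if st[i][4]>20][:3])
```

```text
11.7 [613.9 -74.2  74.7] 35.93256040227885 [ 0.1 -0.3 -4.8]
wrist [([276, 200, 87, 119, 7750], array([319.2, 259.6]))]
pred knob [326.6 296.1] shoulder [325.7 274.4] foot [323.8 230.3] ring [320.3 224.7]
blue [([582, 124, 58, 251, 7116], array([618.9, 283.7])), ([275, 185, 86, 56, 613], array([318. , 204.6]))]
side [([297, 154, 15, 25, 288], array([303.7, 166.1])), ([315, 287, 12, 19, 180], array([320.5, 296.2])), ([366, 289, 9, 16, 111], array([369.6, 296.5]))]
pred knob [303.5 156.5] shoulder [303.6 161.1] foot [303.9 175. ] ring [304.7 177.4]
blue [([174, 146, 55, 61, 2107], array([203.4, 175.5])), ([167, 221, 7, 8, 45], array([170.1, 224.3])), ([159, 244, 8, 8, 46], array([162.5, 247.1]))]
```

Centred on the ring to within about 1–2 mm. Lowering softly.

send_rows --series '[{"ax":0,"ay":0,"az":0,"dx":0,"dy":0,"dz":0.3,"hand":0.8},{"ax":0,"ay":0,"az":0,"dx":0,"dy":0,"dz":0.5,"hand":0.8},{"ax":0,"ay":0,"az":0,"dx":0,"dy":0,"dz":0.65,"hand":0.8},{"ax":0,"ay":0,"az":0,"dx":0,"dy":0,"dz":0.75,"hand":0.8},{"ax":0,"ay":0,"az":0,"dx":0,"dy":0,"dz":0.85,"hand":0.8},{"ax":0,"ay":0,"az":0,"dx":0,"dy":0,"dz":0.95,"hand":0.8},{"ax":0,"ay":0,"az":0,"dx":0,"dy":0,"dz":0.95,"hand":0.8},{"ax":0,"ay":0,"az":0,"dx":0,"dy":0,"dz":0.95,"hand":0.8}]'

```text
clock: 12.6
eef_pos: [612.9, -74.3, 64.4]
tool_rot: [-3.141, 0.0, 1.566]
force: [-1.8, 0.1, -3.1]
width: 35.7
gripper_force: 62.2
```

send_rows --series '[{"ax":0,"ay":0,"az":0,"dx":0,"dy":0,"dz":0.1,"hand":0.8},{"ax":0,"ay":0,"az":0,"dx":0,"dy":0,"dz":0.2,"hand":0.8},{"ax":0,"ay":0,"az":0,"dx":0,"dy":0,"dz":0.28,"hand":0.8},{"ax":0,"ay":0,"az":0,"dx":0,"dy":0,"dz":0.28,"hand":0.8},{"ax":0,"ay":0,"az":0,"dx":0,"dy":0,"dz":0.28,"hand":0.8},{"ax":0,"ay":0,"az":0,"dx":0,"dy":0,"dz":0.28,"hand":0.8}]'

```text
clock: 13.2
eef_pos: [612.9, -74.4, 61.5]
tool_rot: [-3.141, 0.0, 1.566]
force: [-2.5, 0.1, 1.1]
width: 36.0
gripper_force: 62.5
```

send_rows --series '[{"ax":0,"ay":0,"az":0,"dx":0,"dy":0,"dz":-0.05,"hand":0.55},{"ax":0,"ay":0,"az":0,"dx":0,"dy":0,"dz":-0.05,"hand":0.5},{"ax":0,"ay":0,"az":0,"dx":0,"dy":0,"dz":-0.05,"hand":0.4},{"ax":0,"ay":0,"az":0,"dx":0,"dy":0,"dz":-0.05,"hand":0.2},{"ax":0,"ay":0,"az":0,"dx":0,"dy":0,"dz":-0.05,"hand":0.1},{"ax":0,"ay":0,"az":0,"dx":0,"dy":0,"dz":-0.05,"hand":0.1},{"ax":0,"ay":0,"az":0,"dx":0,"dy":0,"dz":-0.05,"hand":0.1}]'

```text
clock: 13.9
eef_pos: [613.1, -74.3, 61.9]
tool_rot: [3.141, -0.0, 1.566]
force: [1.1, 0.1, -0.1]
width: 76.9
gripper_force: 0.0
```

send_rows --series '[{"ax":0,"ay":0,"az":0,"dx":0,"dy":0,"dz":-1,"hand":0.1},{"ax":0,"ay":0,"az":0,"dx":0,"dy":0,"dz":-3,"hand":0.1},{"ax":0,"ay":0,"az":0,"dx":0,"dy":0,"dz":-6,"hand":0.1},{"ax":0,"ay":0,"az":0,"dx":0,"dy":0,"dz":-10,"hand":0.1},{"ax":0,"ay":0,"az":0,"dx":0,"dy":0,"dz":-11,"hand":0.1},{"ax":0,"ay":0,"az":0,"dx":0,"dy":0,"dz":-11,"hand":0.1}]'

```text
clock: 14.5
eef_pos: [614.6, -74.3, 174.5]
tool_rot: [3.137, 0.001, 1.566]
force: [-0.1, -0.3, -0.8]
width: 76.7
gripper_force: 0.0
```

Run:
```python
from h import *
np.set_printoptions(precision=1,suppress=True)
s=read_state();e=s['eef_pos'];print(s['clock'],e,s['tool_rot'],s['width'],s['force'])
for n in ('wrist','side','top'):
    g=get_image(n);im=g['pixels'];h=cv2.cvtColor(im,cv2.COLOR_RGB2HSV)
    cv2.imwrite(f'pics/v_{n}.png',im[:,:,::-1])
    m=cv2.inRange(h,(15,100,60),(30,255,255));k,l,st,c=cv2.connectedComponentsWithStats(m)
    print(n,[(list(map(int,st[i])),c[i]) for i in range(1,k) if st[i][4]>60][:4])
    m=cv2.inRange(h,(0,150,80),(6,255,255))|cv2.inRange(h,(174,150,80),(180,255,255));k,l,st,c=cv2.connectedComponentsWithStats(m)
    print('red',[(list(map(int,st[i])),c[i]) for i in range(1,k) if st[i][4]>12])
    f=np.array([612,-74,68.])
    print('pred knob',np.array(proj(g,f+[0,0,66])),'shoulder',np.array(proj(g,f+[0,0,50])),'foot',np.array(proj(g,f)))
a=cv2.imread('pics/v_wrist.png');b=cv2.imread('pics/v_side.png')[90:240,230:430]
cv2.imwrite('pics/v.png',np.hstack([cv2.resize(a[100:400,120:520],(400,300)),cv2.resize(b,(400,300),interpolation=cv2.INTER_CUBIC)]))
```

```text
14.5 [614.6 -74.3 174.5] [3.1 0.  1.6] 76.70374417278994 [-0.1 -0.3 -0.8]
wrist [([294, 165, 48, 58, 2134], array([317. , 194.3])), ([249, 292, 21, 22, 259], array([259.9, 301. ])), ([279, 300, 10, 17, 126], array([283.9, 308. ]))]
red []
pred knob [318.9 205.3] shoulder [318.8 199.1] foot [318.6 184. ]
side [([478, 0, 34, 13, 354], array([494.5,   6. ])), ([298, 157, 14, 26, 274], array([304.3, 170. ])), ([315, 287, 12, 19, 178], array([320.5, 296.2])), ([366, 290, 9, 15, 109], array([369.6, 296.5]))]
red [([189, 201, 6, 6, 30], array([191.4, 203.2])), ([186, 212, 6, 6, 23], array([188.3, 214. ])), ([183, 223, 5, 5, 22], array([185. , 224.7])), ([179, 234, 6, 6, 25], array([181.3, 236. ])), ([175, 245, 6, 6, 28], array([177.5, 247.4])), ([171, 257, 7, 7, 30], array([173.8, 259.8]))]
pred knob [304.3 160.5] shoulder [304.4 165.1] foot [304.7 178.7]
top [([103, 61, 96, 52, 3729], array([152.5,  87.1])), ([337, 171, 7, 16, 84], array([340. , 179.2])), ([216, 203, 13, 11, 113], array([221.9, 208.1])), ([486, 208, 24, 22, 205], array([496.9, 218.8]))]
red [([228, 79, 7, 7, 34], array([230.8,  82. ])), ([241, 79, 6, 7, 33], array([243.4,  82. ])), ([254, 79, 6, 7, 32], array([256.2,  82.1])), ([266, 79, 6, 7, 30], array([268.7,  82.2])), ([279, 79, 6, 7, 31], array([281.3,  82.2])), ([292, 79, 5, 7, 30], array([294. ,  82.1])), ([446, 151, 17, 17, 229], array([454. , 158.6]))]
pred knob [344.9 175. ] shoulder [344.5 176.5] foot [343.2 181. ]
```

View pics/v.png

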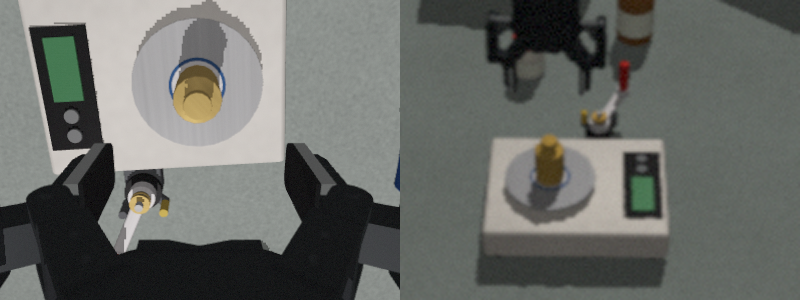

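The last picture shows the weight upright and centred inside the blue ring, with the pan level and the fingers clear. Now to above the lever post, half-closing to straddle it.

send_rows --series '[{"ax":0,"ay":0,"az":0,"dx":-4,"dy":-2,"dz":0,"hand":0.3},{"ax":0,"ay":0,"az":0,"dx":-8,"dy":-4,"dz":0,"hand":0.5},{"ax":0,"ay":0,"az":0,"dx":-12,"dy":-6,"dz":0,"hand":0.5},{"ax":0,"ay":0,"az":0,"dx":-16,"dy":-8,"dz":0,"hand":0.5},{"ax":0,"ay":0,"az":0,"dx":-19.4,"dy":-9.2,"dz":0,"hand":0.5},{"ax":0,"ay":0,"az":0,"dx":-19.4,"dy":-9.2,"dz":0,"hand":0.5},{"ax":0,"ay":0,"az":0,"dx":-19.4,"dy":-9.2,"dz":0,"hand":0.5},{"ax":0,"ay":0,"az":0,"dx":-19.4,"dy":-9.2,"dz":0,"hand":0.5}]'

```text
clock: 15.45
eef_pos: [520.2, -266.0, 171.0]
tool_rot: [-3.141, -0.002, 1.568]
force: [-0.1, 0.9, -0.8]
width: 42.4
gripper_force: 0.0
```

```bash
cat > look.py <<'E'
from h import *
np.set_printoptions(precision=1,suppress=True)
s=read_state();e=s['eef_pos'];print(s['clock'],e,s['tool_rot'],s['width'],s['force'])
for n in ('wrist','side','top'):
    g=get_image(n);im=g['pixels'];h=cv2.cvtColor(im,cv2.COLOR_RGB2HSV)
    m=cv2.inRange(h,(0,150,40),(6,255,255))|cv2.inRange(h,(174,150,40),(180,255,255));k,l,st,c=cv2.connectedComponentsWithStats(m)
    print(n,'red',[(list(map(int,st[i])),c[i]) for i in range(1,k) if st[i][4]>8 and not(n=='side' and c[i][0]<200) and not(n=='top' and c[i][1]<100)])
    for p in ([522.4,-268,105.],[522.4,-268,62.],[592.5,-264.6,105.]): print('   pred',np.array(proj(g,np.array(p))))
E
python3 look.py
```

```text
15.45 [ 520.2 -266.   171. ] [-3.1 -0.   1.6] 42.41972927646836 [-0.1  0.9 -0.8]
wrist red [([316, 182, 16, 27, 357], array([323.3, 195.5])), ([449, 265, 52, 32, 782], array([476.6, 278. ]))]
   pred [325.3 198.9]
   pred [324.5 186.2]
   pred [415.1 194.5]
side red [([287, 103, 14, 12, 144], array([293.4, 108.3])), ([340, 121, 5, 14, 46], array([341.5, 126.3]))]
   pred [342.1 122.5]
   pred [341.5 134.1]
   pred [317.3 122.1]
top red [([445, 151, 19, 17, 207], array([453.3, 157.9])), ([417, 210, 8, 7, 35], array([420.6, 212.9]))]
   pred [422.  212.1]
   pred [417.8 214.5]
   pred [419.2 184.9]
```

Post confirmed. Descending to straddle it.

send_rows --series '[{"ax":0,"ay":0,"az":0,"dx":-0.1,"dy":0.1,"dz":3,"hand":0.5},{"ax":0,"ay":0,"az":0,"dx":-0.1,"dy":0.1,"dz":6,"hand":0.5},{"ax":0,"ay":0,"az":0,"dx":-0.1,"dy":0.1,"dz":9,"hand":0.5},{"ax":0,"ay":0,"az":0,"dx":-0.1,"dy":0.1,"dz":11,"hand":0.5},{"ax":0,"ay":0,"az":0,"dx":-0.1,"dy":0.1,"dz":12.5,"hand":0.5},{"ax":0,"ay":0,"az":0,"dx":-0.1,"dy":0.1,"dz":13.5,"hand":0.5},{"ax":0,"ay":0,"az":0,"dx":-0.1,"dy":0.1,"dz":13.5,"hand":0.5},{"ax":0,"ay":0,"az":0,"dx":-0.1,"dy":0.1,"dz":13.5,"hand":0.5}]'

```text
clock: 16.4
eef_pos: [521.7, -268.8, 37.5]
tool_rot: [3.141, 0.0, 1.566]
force: [0.2, 0.3, -0.1]
width: 42.6
gripper_force: 0.0
```

```bash
python3 look.py
```

```text
16.4 [ 521.7 -268.8   37.5] [3.1 0.  1.6] 42.64365406007837 [ 0.2  0.3 -0.1]
wrist red [([308, 232, 34, 73, 1954], array([323.7, 269.5]))]
   pred [327.9 286.2]
   pred [325.6 241.4]
   pred [513.3 278.1]
side red [([287, 103, 14, 12, 145], array([293.4, 108.3])), ([340, 121, 4, 14, 45], array([341.4, 126.4]))]
   pred [342.1 122.5]
   pred [341.5 134.1]
   pred [317.3 122.1]
top red [([445, 151, 18, 11, 137], array([454.4, 155.8])), ([417, 213, 4, 4, 11], array([418.2, 214.6]))]
   pred [422.  212.1]
   pred [417.8 214.5]
   pred [419.2 184.9]
```

send_rows --series '[{"ax":0,"ay":0,"az":0,"dx":0,"dy":0.7,"dz":0,"hand":0.5},{"ax":0,"ay":0,"az":0,"dx":0,"dy":1.4,"dz":0,"hand":0.5},{"ax":0,"ay":0,"az":0,"dx":-0.1,"dy":2.1,"dz":0,"hand":0.5},{"ax":0,"ay":0,"az":0,"dx":-0.3,"dy":2.8,"dz":0,"hand":0.5},{"ax":0,"ay":0,"az":0,"dx":-0.4,"dy":3.5,"dz":0,"hand":0.5},{"ax":0,"ay":0,"az":0,"dx":-0.5,"dy":4.2,"dz":0,"hand":0.5},{"ax":0,"ay":0,"az":0,"dx":-0.5,"dy":4.9,"dz":0,"hand":0.5},{"ax":0,"ay":0,"az":0,"dx":-0.4,"dy":5.6,"dz":0,"hand":0.5},{"ax":0,"ay":0,"az":0,"dx":-0.3,"dy":6.2,"dz":0,"hand":0.5},{"ax":0,"ay":0,"az":0,"dx":-0.2,"dy":6.8,"dz":0,"hand":0.5}]'

```text
clock: 17.55
eef_pos: [589.3, -271.0, 36.8]
tool_rot: [-3.141, -0.0, 1.566]
force: [-2.4, -2.5, -0.2]
width: 42.7
gripper_force: 1.4
```

```bash
python3 look.py
```

```text
17.55 [ 589.3 -271.    36.8] [-3.1 -0.   1.6] 42.668606892621874 [-2.4 -2.5 -0.2]
wrist red [([265, 235, 39, 74, 2086], array([285.5, 273.4])), ([436, 364, 48, 36, 807], array([456.5, 382.7]))]
   pred [148.9 283.3]
   pred [192.4 238.7]
   pred [334.4 274. ]
side red [([287, 103, 11, 12, 111], array([291.9, 108.7])), ([322, 120, 4, 13, 38], array([323.5, 124.9]))]
   pred [342.1 122.5]
   pred [341.5 134.1]
   pred [317.3 122.1]
top red []
   pred [422.  212.1]
   pred [417.8 214.5]
   pred [419.2 184.9]
```

send_rows --series '[{"ax":0,"ay":0,"az":0,"dx":0.1,"dy":0.4,"dz":0,"hand":0.5},{"ax":0,"ay":0,"az":0,"dx":0.2,"dy":0.8,"dz":0,"hand":0.5},{"ax":0,"ay":0,"az":0,"dx":0.3,"dy":1.2,"dz":0,"hand":0.5},{"ax":0,"ay":0,"az":0,"dx":0.4,"dy":1.5,"dz":0,"hand":0.5},{"ax":0,"ay":0,"az":0,"dx":0.4,"dy":1.7,"dz":0,"hand":0.5},{"ax":0,"ay":0,"az":0,"dx":0.4,"dy":1.7,"dz":0,"hand":0.5},{"ax":0,"ay":0,"az":0,"dx":0.4,"dy":1.7,"dz":0,"hand":0.5}]'

```text
clock: 18.4
eef_pos: [605.5, -266.0, 36.7]
tool_rot: [-3.14, -0.001, 1.566]
force: [-5.2, 2.5, 0.8]
width: 42.7
gripper_force: 2.4
```

```bash
python3 look.py
```

```text
18.4 [ 605.5 -266.    36.7] [-3.1 -0.   1.6] 42.67107811772816 [-5.2  2.5  0.8]
wrist red [([264, 233, 40, 73, 2053], array([285.5, 270.9])), ([436, 370, 36, 30, 484], array([453.4, 384. ]))]
   pred [107.5 295.1]
   pred [161.4 247.8]
   pred [291.6 285.7]
side red [([296, 103, 6, 9, 36], array([298.3, 106.4])), ([287, 105, 6, 10, 41], array([289.1, 109.6])), ([317, 121, 4, 13, 41], array([318.2, 126.3]))]
   pred [342.1 122.5]
   pred [341.5 134.1]
   pred [317.3 122.1]
top red []
   pred [422.  212.1]
   pred [417.8 214.5]
   pred [419.2 184.9]
```

send_rows --series '[{"ax":0,"ay":0,"az":0,"dx":0.1,"dy":0.15,"dz":0,"hand":0.5},{"ax":0,"ay":0,"az":0,"dx":0.1,"dy":0.3,"dz":0,"hand":0.5},{"ax":0,"ay":0,"az":0,"dx":0.1,"dy":0.3,"dz":0,"hand":0.5},{"ax":0,"ay":0,"az":0,"dx":0.1,"dy":0.3,"dz":0,"hand":0.5}]'

```text
clock: 18.95
eef_pos: [607.8, -265.0, 36.7]
tool_rot: [-3.139, -0.002, 1.566]
force: [-6.5, 3.1, 1.8]
width: 42.7
gripper_force: 2.9
```

send_rows --series '[{"ax":0,"ay":0,"az":0,"dx":0.1,"dy":0.15,"dz":0,"hand":0.5},{"ax":0,"ay":0,"az":0,"dx":0.1,"dy":0.3,"dz":0,"hand":0.5},{"ax":0,"ay":0,"az":0,"dx":0.1,"dy":0.3,"dz":0,"hand":0.5},{"ax":0,"ay":0,"az":0,"dx":0.1,"dy":0.3,"dz":0,"hand":0.5},{"ax":0,"ay":0,"az":0,"dx":0.1,"dy":0.3,"dz":0,"hand":0.5}]'

```text
clock: 19.45
eef_pos: [607.9, -264.9, 36.5]
tool_rot: [-3.134, -0.001, 1.565]
force: [-10.4, 2.2, 5.9]
width: 42.4
gripper_force: 5.4
```

```bash
python3 look.py
```

```text
19.45 [ 607.9 -264.9   36.5] [-3.1 -0.   1.6] 42.43949729612373 [-10.4   2.2   5.9]
wrist red [([264, 232, 40, 74, 2068], array([285. , 270.6])), ([436, 373, 31, 27, 293], array([451. , 384.5]))]
   pred [101.  297.5]
   pred [157.  249.7]
   pred [284.3 288.6]
side red [([295, 102, 7, 11, 54], array([297.9, 107.3])), ([287, 106, 5, 9, 25], array([288.7, 110. ])), ([316, 121, 4, 14, 40], array([317.1, 126.6]))]
   pred [342.1 122.5]
   pred [341.5 134.1]
   pred [317.3 122.1]
top red []
   pred [422.  212.1]
   pred [417.8 214.5]
   pred [419.2 184.9]
```

The arm stalled at x=607.9 as force rose to 10 N, and the post is at its predicted stop position. I'll hold, check the weight once more and hand in.

send_rows --series '[{"ax":0,"ay":0,"az":0,"dx":0,"dy":0,"dz":0,"hand":0.5},{"ax":0,"ay":0,"az":0,"dx":0,"dy":0,"dz":0,"hand":0.5},{"ax":0,"ay":0,"az":0,"dx":0,"dy":0,"dz":0,"hand":0.5}]'

```text
clock: 19.9
eef_pos: [607.9, -265.0, 36.5]
tool_rot: [-3.134, -0.001, 1.565]
force: [-11.1, 1.9, 4.7]
width: 42.7
gripper_force: 5.4
```

Run:
```python
from h import *
s=read_state();print(s['eef_pos'],s['force'])
h=cv2.cvtColor(get_image('side')['pixels'],cv2.COLOR_RGB2HSV)
k,l,st,c=cv2.connectedComponentsWithStats(cv2.inRange(h,(15,100,60),(30,255,255)))
w=[list(map(int,st[i])) for i in range(1,k) if 290<c[i][0]<320 and 150<c[i][1]<190 and st[i][4]>100];print(w)
if s['force'][0]<-6 and w: print(finish_job())
```

```text
[ 607.87078957 -264.9601436    36.48509425] [-11.09704444   1.93784188   4.71170544]
[[298, 158, 14, 25, 281]]
the job is handed in; nothing more can be done
None
```

The job is handed in: the large weight stands upright and released in the middle of the pan, and the lever was held at its stop with about 11 N when I finished, at 19.9 s; the verdict itself was not shown.

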